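# Gauge two rub collars and sweep them into their cells of the divided case

### The job

Sort the two steel rub collars lying at the open end of the gauge board into the divided case, one to a cell. Slide each one along the board, without lifting it, through the pin gates until a gate stops it; then draw it back far enough to clear the pin and the divider and push it off the board's far edge so that it drops into the cell just short of that gate and lies flat on the cell's floor. Leave the lid open, the small collar in its cell and the things round the board alone.

Things in the scene. Friction and masses are not known exactly. Their poses are not given: they have to be found in the camera images.
- gauge_board: Plywood board on battens and a base plate, fixed. Its flat top is 64 mm above the origin (underside). x points to the far edge, where the case stands; y along it to the open end on the left, -y towards ever narrower gates. Top: x -70 to +70, y -202 to +214 mm. Collars wait at y above +50. Lips 8 mm high and thick: near edge, end y = +214, far edge down to y = +81; from there a flush metal strip runs to x = +81, just over the case wall.
- gate_1 (a point): Middle of the first gate on the board's top (board frame x = +28, y = -21 mm), a pair of upright 8 mm steel pins 28 mm high with a clear gap of 61 mm. The lane runs along y at x = +28 through all gates. A collar slides with about 1 N; a gate too narrow for it stops it firmly, the collar's centre about 10 mm short of the gate, wedged lightly.
- gate_2 (a point): middle of the second gate (x = +28, y = -106 mm in the board's frame); gap 55 mm, same pins
- gate_3 (a point): middle of the third gate (x = +28, y = -188 mm in the board's frame); gap 49 mm, same pins
- case: White plastic case, 105 x 244 mm, fixed on the base plate behind the board, axes parallel to the board's, origin (centre of underside) at x = +129, y = -61, z = +18 mm in the board's frame. Walls 42 mm high (4 mm below the board's top), inner faces of near and far wall at x = -50 and +50. Two dividers, 2 mm thick, 30 mm high, at y = +40 and -45 mm (in line with gates 1 and 2), make three cells; cork packing makes their floor 16 mm high.
- cell_1 (a point): floor centre of the first cell, 79 mm wide along y, just short of gate 1 (x = 0, y = +80.5 mm in the case's frame)
- cell_2 (a point): floor centre of the second cell, 83 mm wide, between gates 1 and 2 (x = 0, y = -2.5 mm in the case's frame)
- cell_3 (a point): floor centre of the third cell, 74 mm wide, between gates 2 and 3 (x = 0, y = -83 mm in the case's frame); the small collar lies in it
- case_lid (a joint): hinge angle of the case's lid in rad: 0 shut, about 1.65 wide open, as it stands. The open lid stands up behind the case, its inner side about x = +55 mm in the case's frame and its edge about 150 mm above the case's origin.
- collar_a: Plain steel ring (rub collar of a spindle moulder) lying flat, 20 mm high, with a 40 mm bore; origin in the middle of the bore at half height, z its axis. Its outer diameter is either 58 or 64 mm (one of the two waiting collars has each): the gauge tells. About 0.2 to 0.3 kg.
- collar_b: The other waiting collar, of the same look, height and bore, with the other outer diameter; origin as for collar_a
- collar_c: The smallest collar, 52 mm outer diameter, same height and bore, already lying in cell 3; it stays there
- bit_box: small white carton, 45 x 125 x 42 mm, on the bench to the right of the board: leave alone
- sanding_block: cork sanding block, 64 x 112 x 36 mm, on the bench board to the left of the gauge board's open end: leave alone
- steel_tray: dark pressed tray, 126 x 166 x 28 mm, with a round tin of screws in it, on the bench to the right: leave alone

How it is judged:
By the outcome, as a careful person would: the job done as asked, in the order asked, and still so for the second after the job is handed in, with the robot touching nothing.
It also fails if it takes over 62 s, if anything falls off the work surface, if the arm or the gripper's body presses on something with over 40 N, if the wrist force passes 120 N, or if a joint passes its speed limit or range.

### The arm

A 6-joint arm with a two-finger parallel gripper is mounted at the origin on a cart in front of the work surface, level with it; the furniture and walls round the work are solid. World frame = base frame: x ahead of the robot, y to its left, z up, the work surface at z = 0. Lengths are in m, angles in rad, forces in N, time in s.
With the tool pointing down it reaches from about 0.325 to 0.9 m from the base axis. Payload 6.1 kg.
Tool frame: the origin (TCP) lies midway between the tips of the shut fingers; the grasp point (between the pads) lies 19 mm behind it; z points along the fingers, y is the line along which they close (so a half turn about z gives the same grasp; the last joint's range is limited). The gripper opens to 87 mm and grips with 3 to 60 N. Pads are 19 mm wide; open, the fingers measure 117 mm over their backs; the gripper's body (75 mm by 190 mm) begins 51 mm behind the grasp point.
Start: joints at [-1.34, 0.22, 1.526, -0, 1.395, -0.126], TCP at [0.218, -0.586, 0.185] pointing down, gripper open.
Joint ranges: [-2.98, 2.98], [-0.91, 2.08], [0.09, 2.57], [-1.24, 4.39], [0.2, 2.65], [-2.68, 2.68]. Speed limits (rad/s): [2.57, 2.57, 3.01, 3.14, 3.14, 3.14].

### API

Orientations are given as a rotation vector (axis times angle).
In Python, from cell import arm, eyes gives the robot as it stands.
- The arm moves only by the shell command python3 -m handwheel 'ROWS' [FORCE]. ROWS is a JSON object of lists of equal length, an entry for each row: "offset": the shift along the tool's x, y, z normalised to -1 to 1, where 1 is 0.1 m, a list of three; "dr": the turn, a rotation vector about the tool's x, y, z normalised to -1 to 1, where 1 is 90 degrees, a list of three; "fingers": the opening, from 0 (shut) to 1 (fully open). In form: {"offset": [[tx, ty, tz], ...], "dr": [[wx, wy, wz], ...], "fingers": [fingers, ...]}. A call has 1 to 12 rows; each row is the pose to reach, as a shift and turn from the pose commanded when the call began, along the tool's axes at that moment; what a row does not reach only later rows make up. A row lasts 1/10 s, in which the tool goes at most 50 mm and 8.59 degrees, less where a joint would pass 70% of its speed; a pose out of reach is approached as far as the arm can. A call with a number of a shift or a turn outside -1 to 1 is refused whole. A call with a gripper value outside its range is refused whole. The fingers move at their own pace and stop on an object; FORCE is the grip in N (left out, the last holds). Time passes only in rows, so rows that repeat a pose let the fingers close. It gives the time, the measured TCP pose, the force, the opening and the grip force at its end, in the units of the state.
- arm.read_state(): the state, without advancing time (a new reading comes with each control period).
- eyes.camera(name): name is "side" or "top" or "wrist"; returns a dict with "pixels" (420x560x3 uint8, blue, green, red), "fx", "fy", "cx", "cy" (pixels), "T" (4x4, takes a point from camera to world coordinates). Camera axes: x right, y up, looking along -z (the intrinsics and any distortion apply to the point x, -y, -z); pixel columns grow to the right and rows downward; lengths in m; the calibration is good to about 2 mm. A picture is of the moment at which its call begins. There is no depth.
- arm.hand_in(): hands the job in; it is judged then, once.
The state is a dict: "clock": time; "joints": joint angles; "qvel": joint speeds; "tau": joint torques, N m; "ee_pos": TCP position; "orientation": TCP orientation; "force": force on the tool from outside, world axes, zero at the start; "ft_torque": the same for the moment, N m; "width": opening from 0.0 (shut) to 1.0 (fully open); "grip_force": force on a finger pad.
Only numpy, scipy, OpenCV 4.12 (cv2) and the standard library are available. Lean on these libraries where they do the work, as an engineer would, in place of code of your own. Each camera call takes 0.05 s, during which the arm holds its last target. There are 200 camera calls.

## Working session

There is one attempt and no reset: what is moved stays moved. The work goes in short steps, Python scripts to look and compute and a shell command to move; the robot and the scene stay as the last step left them, time stands still between calls to the robot, and variables do not carry over. Pictures are saved under pics/ and viewed, at most 10 in all, crops included, and the job is handed in when it is done.

```bash
mkdir -p pics; python3 - <<'E'
from cell import arm, eyes
import cv2, numpy as np
s=arm.read_state()
for k in("clock","joints","ee_pos","orientation","force","width"):print(k,s[k])
for n in("top","side"):
    c=eyes.camera(n);cv2.imwrite(f"pics/{n}0.png",c["pixels"]);print(n,c["fx"],c["fy"],c["cx"],c["cy"],[k for k in c],np.round(c["T"],4).tolist())
E
```

```text
clock 0.0
joints [-1.34010458e+00  2.21178920e-01  1.52763354e+00 -1.30497240e-05
  1.39472308e+00 -1.26084859e-01]
ee_pos [ 0.21812197 -0.58494591  0.18375472]
orientation [-3.08982916e+00 -5.57115158e-01  1.79590382e-04]
force [-0.92367169 -0.94669049  0.09704312]
width 0.9984910554807227
top 406.37300056417985 406.37300056417985 288.4147497321501 201.10902017044555 ['pixels', 'fx', 'fy', 'cx', 'cy', 'T'] [[-0.0091, 0.996, -0.0892, 0.4765], [-0.9999, -0.0082, 0.0108, -0.1219], [0.01, 0.0893, 0.996, 1.1078], [0.0, 0.0, 0.0, 1.0]]
side 448.08352411465256 448.08352411465256 282.28220959689423 206.2144431464724 ['pixels', 'fx', 'fy', 'cx', 'cy', 'T'] [[0.9993, 0.0351, -0.0153, 0.5414], [-0.035, 0.678, -0.7342, -0.9721], [-0.0154, 0.7342, 0.6787, 0.8708], [0.0, 0.0, 0.0, 1.0]]
```

View pics/top0.png

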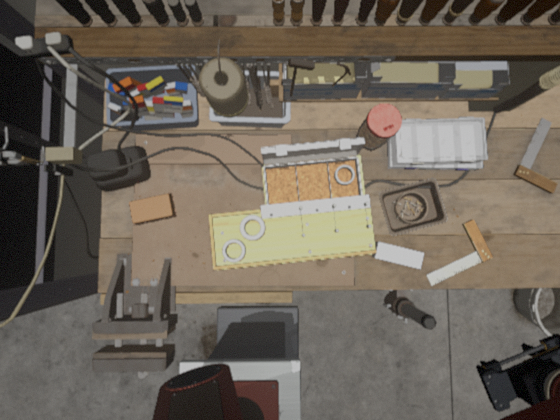

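View pics/side0.png

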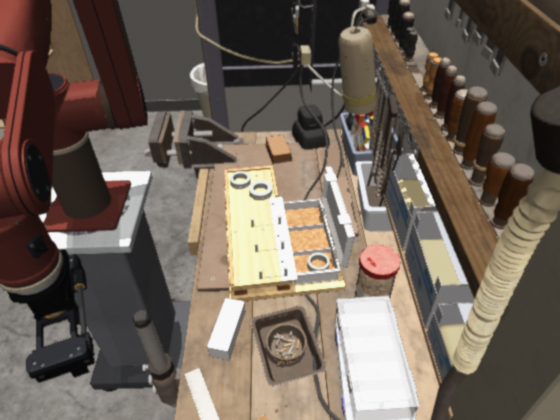

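The top view shows the board (yellow) with corners near (209,213), (371,197), (376,253) and (213,269). Collars wait at (252,228) and (234,250), the small collar is at (344,174), and the lid stands open behind the case. Next I'll zoom in.

```bash
cat > h.py <<'E'
import numpy as np, cv2
def ray(c,u,v,z):
    T=np.array(c["T"]); d=T[:3,:3]@np.array([(u-c["cx"])/c["fx"],-(v-c["cy"])/c["fy"],-1.])
    o=T[:3,3]; return o+d*(z-o[2])/d[2]
def proj(c,p):
    T=np.array(c["T"]); q=T[:3,:3].T@(np.asarray(p)-T[:3,3])
    return np.array([c["cx"]+c["fx"]*q[0]/-q[2], c["cy"]+c["fy"]*q[1]/q[2]])
E
python3 - <<'E'
from cell import arm, eyes
import cv2, numpy as np
from h import *
c=eyes.camera("top");im=c["pixels"]
hsv=cv2.cvtColor(im,cv2.COLOR_BGR2HSV)
m=cv2.inRange(hsv,(22,60,120),(35,255,255)); 
m[:190]=0;m[280:]=0;m[:,:195]=0;m[:,390:]=0
k=np.ones((5,5),np.uint8); mm=cv2.morphologyEx(m,cv2.MORPH_CLOSE,k)
mm=cv2.morphologyEx(mm,cv2.MORPH_OPEN,k)
cs,_=cv2.findContours(mm,cv2.RETR_EXTERNAL,cv2.CHAIN_APPROX_NONE);cn=max(cs,key=cv2.contourArea)
r=cv2.minAreaRect(cn);b=cv2.boxPoints(r);print(r)
for p in b: print(p,ray(c,*p,0.064).round(4))
g=cv2.resize(im[150:280,195:390],None,fx=4,fy=4,interpolation=cv2.INTER_CUBIC);cv2.imwrite("pics/topz.png",g)
E
```

```text
((341.84234619140625, 251.5497589111328), (10.95720100402832, 58.957088470458984), 83.79655456542969)
[311.9444  249.28867] [ 0.446  -0.1921  0.064 ]
[370.55627 242.91782] [ 0.4608 -0.3425  0.064 ]
[371.7403  253.81085] [ 0.4331 -0.3448  0.064 ]
[313.12842 260.1817 ] [ 0.4184 -0.1947  0.064 ]
```

View pics/topz.png

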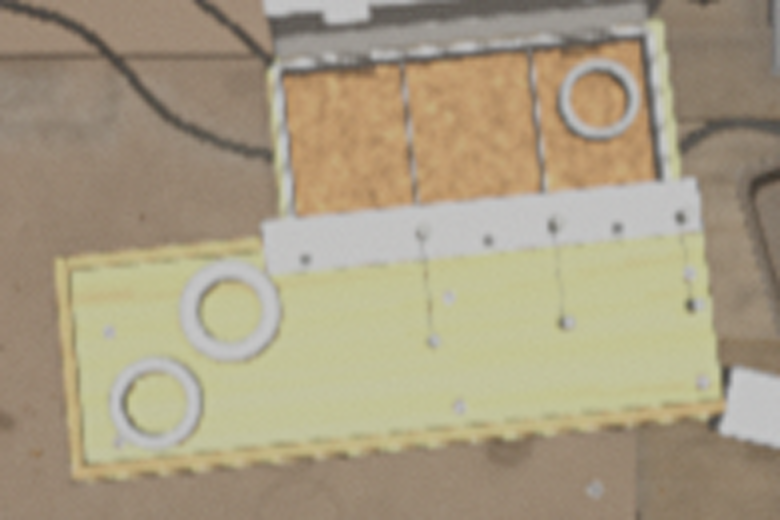

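```bash
cat > fit.py <<'E'
from cell import arm, eyes
from h import *
from scipy.optimize import least_squares
c=eyes.camera("top")
P=np.array([[81,81,64],[81,-202,64],[70,214,72],[-70,214,72],[-70,-202,72],[56+27-1,21-20-22-0,60]],float)[:5]/1e3
px=np.array([[262,222],[697,180],[57,260],[75,478],[722,410]])/4+[195,150]-.4
R=lambda a:np.array([[np.cos(a),-np.sin(a),0],[np.sin(a),np.cos(a),0],[0,0,1]])
f=lambda q:np.ravel([proj(c,R(q[2])@p+[q[0],q[1],0])-x for p,x in zip(P,px)])
s=least_squares(f,[.47,-.14,0]);print("board",s.x,s.fun.round(1))
b=s.x
for n,u in dict(big=(230,310),small=(157,401),c=(598,99)).items():
    w=ray(c,u[0]/4+195-.4,u[1]/4+150-.4,.084 if n!='c' else .054);print(n,w.round(4),"board frame",(R(-b[2])@(w-[b[0],b[1],0])).round(4))
m=[ray(c,u/4+194.6,v/4+149.6,.064) for u,v in((421,235),(433,342),(555,226),(566,323),(681,217),(691,305))]
for w in m: print((R(-b[2])@(w-[b[0],b[1],0])).round(4))
side=eyes.camera("side")
im=side["pixels"].copy()
for p in [[70,214,72],[-70,214,72],[-70,-202,72],[81,81,64],[81,-202,64],[-70,-202,0]]:
    u=proj(side,R(b[2])@(np.array(p)/1e3)+[b[0],b[1],0]);cv2.circle(im,tuple(int(round(t)) for t in u),1,(0,0,255),-1)
cv2.imwrite("pics/sidez.png",cv2.resize(im[155:305,190:360],None,fx=4,fy=4,interpolation=cv2.INTER_CUBIC))
E
python3 fit.py
```

```text
board [ 0.4873737  -0.14781905  0.09141744] [-0.2 -0.1  0.  -0.5 -0.7 -0.4 -0.6  0.4  1.4  0.6]
big [ 0.5034 -0.0411  0.084 ] board frame [0.0257 0.1048 0.084 ]
small [0.447  0.0045 0.084 ] board frame [-0.0263  0.1554  0.084 ]
c [ 0.6402 -0.28    0.054 ] board frame [ 0.1401 -0.1455  0.054 ]
[ 0.0621 -0.0204  0.064 ]
[-0.007 -0.021  0.064]
[ 0.0592 -0.107   0.064 ]
[-0.0035 -0.1071  0.064 ]
[ 0.0569 -0.1886  0.064 ]
[-1.000e-04 -1.884e-01  6.400e-02]
```

View pics/sidez.png

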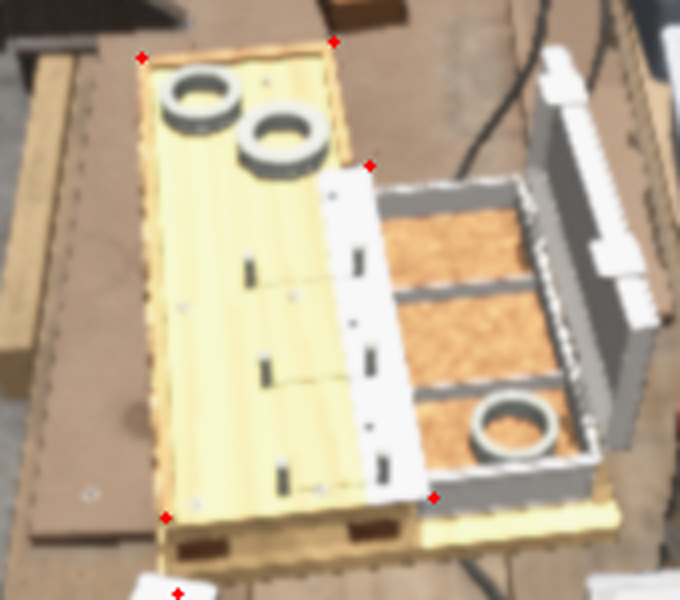

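The side view agrees with the fitted board pose: corners land within about half a pixel and the height is right. The big collar is near (25.7, 105) mm in the board frame, the small one at (-26, 155). The plan is to put shut fingers in the bore, drag along y, then push from behind with the fingers part open as a cradle.

```bash
cat > st.py <<'E'
from cell import arm
from h import *
from scipy.spatial.transform import Rotation as Ro
b=(0.4873737,-0.14781905,0.09141744)
def tb(w): 
    d=np.array(w)-[b[0],b[1],0]; return Ro.from_euler('z',-b[2]).apply(d)
if __name__=="__main__":
    s=arm.read_state(); R=Ro.from_rotvec(s["orientation"]).as_matrix()
    print("t",round(s["clock"],2),"TCP board mm",(tb(s["ee_pos"])*1e3).round(1),"yaw err deg",np.degrees(np.arctan2(R[1,0],R[0,0])-b[2]).round(2),"zax",R[:,2].round(3),
     "F board",Ro.from_euler('z',-b[2]).apply(s["force"]).round(1),"w",round(s["width"],3),"grip",round(s["grip_force"],1))
E
python3 -m handwheel '{"offset":[[0.36,-0.37,0],[0.72,-0.74,0],[0.72,-0.74,0]],"dr":[[0,0,0.085],[0,0,0.169],[0,0,0.169]],"fingers":[0,0,0]}' 20; python3 st.py
```

```text
clock: 0.55
ee_pos: [0.2616, -0.4863, 0.1838]
orientation: [-3.134, -0.142, -0.001]
force: [0.3, 0.2, -0.7]
width: 0.811
grip_force: 0.0
t 0.55 TCP board mm [-255.7 -316.4  183.8] yaw err deg -0.04 zax [ 0.     0.004 -1.   ] F board [ 0.3  0.1 -0.7] w 0.811 grip 0.0
```

```bash
python3 -m handwheel '{"offset":[[0.28,-0.42,0],[0.56,-0.84,0]],"dr":[[0,0,0],[0,0,0]],"fingers":[0,0]}' >/dev/null
python3 -m handwheel '{"offset":[[0.28,-0.42,0],[0.56,-0.84,0]],"dr":[[0,0,0],[0,0,0]],"fingers":[0,0]}' >/dev/null
python3 -m handwheel '{"offset":[[0.28,-0.42,0],[0.56,-0.84,0]],"dr":[[0,0,0],[0,0,0]],"fingers":[0,0]}' >/dev/null
python3 -m handwheel '{"offset":[[0.28,-0.42,0],[0.56,-0.84,0]],"dr":[[0,0,0],[0,0,0]],"fingers":[0,0]}' >/dev/null
python3 -m handwheel '{"offset":[[0.20,-0.30,0],[0.40,-0.50,0],[0.40,-0.50,0]],"dr":[[0,0,0],[0,0,0],[0,0,0]],"fingers":[0,0,0]}' >/dev/null; python3 st.py
python3 - <<'E'
from cell import eyes
import cv2,numpy as np
c=eyes.camera("wrist");cv2.imwrite("pics/w0.png",c["pixels"]);np.save("w0.npy",c,allow_pickle=True)
E
```

```text
t 1.65 TCP board mm [  6.   63.7 185.2] yaw err deg 0.29 zax [ 0.001  0.    -1.   ] F board [-0.4 -1.1  0.4] w 0.002 grip 0.0
```

View pics/w0.png

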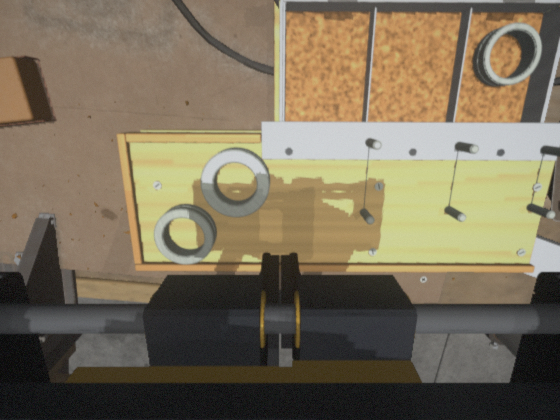

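The wrist view shows the big collar at about (235,182) and the small one at (185,235). The gate 1 pin bases are at about (368,144) and (363,212). I'll cross-check the pose with these.

```bash
python3 - <<'E'
from st import *
c=np.load("w0.npy",allow_pickle=True).item()
for n,u,v,z in [("big",235.5,182.5,.084),("small",185,234,.084),("g1f",368,144,.064),("g1n",363,212,.064),("g2f",458,147,.064),("g2n",448,210,.064),("strip L far",262,122,.064),("lip c",121,134,.072),("lip n",136,271,.072)]:
    w=ray(c,u,v,z);print(n,w.round(4),(tb(w)*1e3).round(1))
hsv=cv2.cvtColor(c["pixels"],cv2.COLOR_BGR2HSV)
m=cv2.inRange(hsv,(0,0,110),(179,45,215));m[:,:150]=0;m[:,275:]=0;m[:145]=0;m[265:]=0
cs,_=cv2.findContours(m,cv2.RETR_CCOMP,cv2.CHAIN_APPROX_NONE)
for q in cs:
    if cv2.contourArea(q)>700: print(cv2.fitEllipse(q))
E
```

```text
big [ 0.5025 -0.0409  0.084 ] [ 24.9 105.1  84. ]
small [0.4471 0.0049 0.084 ] [-26.2 155.8  84. ]
g1f [ 0.5472 -0.1618  0.064 ] [ 58.3 -19.4  64. ]
g1n [ 0.48   -0.1686  0.064 ] [ -9.3 -20.   64. ]
g2f [ 0.5526 -0.2475  0.064 ] [  55.9 -105.3   64. ]
g2n [ 0.4903 -0.2536  0.064 ] [  -6.8 -105.6   64. ]
strip L far [ 0.5577 -0.06    0.064 ] [78. 81. 64.]
lip c [0.5351 0.0676 0.072 ] [ 67.2 210.2  72. ]
lip n [0.3958 0.0587 0.072 ] [-72.4 214.   72. ]
((182.6741485595703, 235.8524169921875), (53.29469680786133, 59.62162399291992), 128.6014404296875)
((183.69088745117188, 236.4689483642578), (38.19490432739258, 43.92604446411133), 115.95321655273438)
((237.305908203125, 179.875244140625), (65.54161834716797, 79.36422729492188), 47.816261291503906)
((234.8330535888672, 183.9466094970703), (43.58814239501953, 45.04167556762695), 130.29306030273438)
```

```bash
python3 st.py; python3 -m handwheel '{"offset":[[0.17,-0.41,0.4],[0.17,-0.41,0.8],[0.17,-0.41,0.8]],"dr":[[0,0,0],[0,0,0],[0,0,0]],"fingers":[0,0,0]}' >/dev/null; python3 st.py
```

```text
t 1.7 TCP board mm [  4.8  62.4 184.9] yaw err deg 0.22 zax [ 0. -0. -1.] F board [-0.3 -1.1 -0.2] w 0.004 grip 0.0
t 2.0 TCP board mm [ 15.9 104.   98.7] yaw err deg 0.06 zax [-0.011  0.002 -1.   ] F board [-1.6 -0.  -0.4] w 0.006 grip 0.0
```

```bash
python3 -m handwheel '{"offset":[[0,0,0],[0,0,0],[0,0,0]],"dr":[[0,0,0],[0,0,0],[0,0,0]],"fingers":[0,0,0]}' >/dev/null; python3 st.py;python3 - <<'E'
from cell import eyes
import cv2,numpy as np
c=eyes.camera("wrist");cv2.imwrite("pics/w1.png",c["pixels"])
E
```

```text
t 2.3 TCP board mm [ 22.7 101.1 107.4] yaw err deg -0.07 zax [ 0.004 -0.001 -1.   ] F board [-0.5  0.   0.6] w 0.006 grip 0.0
```

View pics/w1.png

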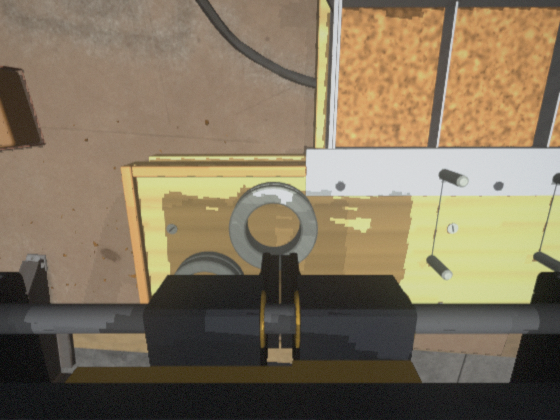

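The big collar's bore centre is at about (273,225) and the shut fingertips at about (280,258). I'll work out the relative offset.

```bash
python3 - <<'E'
from st import *
from cell import eyes
c=eyes.camera("wrist")
w=ray(c,273.5,225,.084);print("bore",(tb(w)*1e3).round(1))
s=arm.read_state();print("tcp px",proj(c,s["ee_pos"]).round(1), (tb(s["ee_pos"])*1e3).round(1))
for n,u,v in (("g1f",441,178),("g1n",432,258)): print(n,(tb(ray(c,u,v,.064))*1e3).round(1))
E
python3 st.py
```

```text
bore [ 27.6 106.2  84. ]
tcp px [280.  244.3] [ 22.2 101.6 106.8]
g1f [ 57.3 -18.1  64. ]
g1n [ -7.7 -20.2  64. ]
t 2.4 TCP board mm [ 22.2 101.6 106.8] yaw err deg -0.05 zax [ 0.003 -0.001 -1.   ] F board [ 0.6  0.1 -0.5] w 0.005 grip 0.0
```

```bash
python3 - <<'E'
from st import *
from cell import eyes
c=eyes.camera("side");s=arm.read_state();im=c["pixels"]
u=proj(c,s["ee_pos"]);print(u)
p=proj(c,np.array([.5025,-.0411,.084]));print("collar",p)
z=6;x0,y0=int(u[0])-55,int(u[1])-50
g=cv2.resize(im[y0:y0+90,x0:x0+120],None,fx=z,fy=z,interpolation=cv2.INTER_CUBIC)
for q,col in((u,(0,0,255)),(p,(0,255,0))):
    cv2.drawMarker(g,(int((q[0]-x0+.5)*z),int((q[1]-y0+.5)*z)),col,cv2.MARKER_CROSS,16,1)
cv2.imwrite("pics/s2.png",g)
E
```

```text
[259.04124341 181.46363124]
collar [260.41182338 187.01161443]
```

View pics/s2.png

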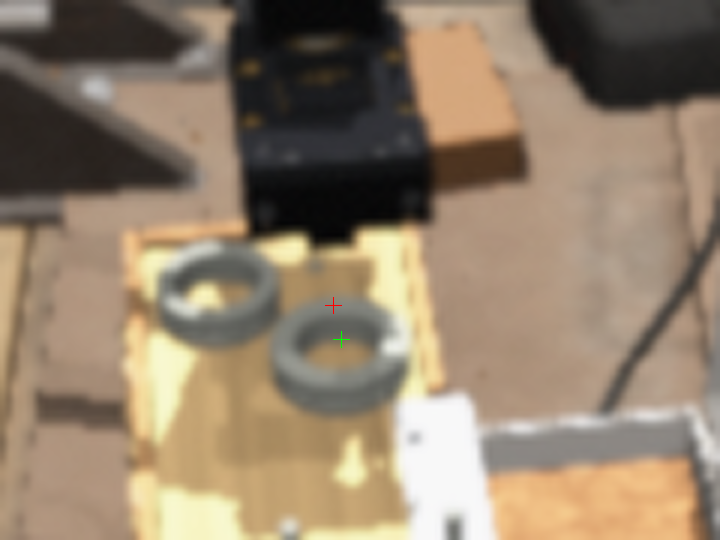

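```bash
python3 - <<'E'
from st import *
from cell import eyes
s=arm.read_state();R=Ro.from_rotvec(s["orientation"]).as_matrix()
for n in("side","wrist"):
    c=eyes.camera(n);x0,y0,z=(204,131,6) if n=="side" else (0,0,1)
    for p in ((0,0,0),(9.5,15,0),(-9.5,15,0),(9.5,15,-35),(-37,95,-70),(37,95,-70),(37,95,-100)):
        q=proj(c,s["ee_pos"]+R@(np.array(p)/1e3)); print(n,p,((q-[x0,y0])*z).round(0))
    if n=="wrist": print("cam pos tool",(R.T@(c["T"][:3,3]-s["ee_pos"])*1e3).round(0),"axis",(R.T@-np.array(c["T"])[:3,2]).round(2),c["fx"])
E
```

```text
side (0, 0, 0) [330. 303.]
side (9.5, 15, 0) [355. 322.]
side (-9.5, 15, 0) [312. 326.]
side (9.5, 15, -35) [351. 260.]
side (-37, 95, -70) [250. 326.]
side (37, 95, -70) [433. 309.]
side (37, 95, -100) [431. 250.]
wrist (0, 0, 0) [281. 244.]
wrist (9.5, 15, 0) [304. 230.]
wrist (-9.5, 15, 0) [304. 257.]
wrist (9.5, 15, -35) [309. 253.]
wrist (-37, 95, -70) [478. 371.]
wrist (37, 95, -70) [510. 227.]
wrist (37, 95, -100) [570. 258.]
cam pos tool [  84.   -1. -200.] axis [-0.3  -0.    0.95] 333.2297255365365
```

In the side view the visible fingertips are at (333,243) in the crop, about 35 mm higher than the reported TCP. I'll go down slowly and watch the force.

```bash
python3 -m handwheel '{"offset":[[0.04,-0.04,0],[0.04,-0.04,0.06],[0.04,-0.04,0.12],[0.04,-0.04,0.18],[0.04,-0.04,0.18]],"dr":[[0,0,0],[0,0,0],[0,0,0],[0,0,0],[0,0,0]],"fingers":[0,0,0,0,0]}' >/dev/null; python3 st.py;  python3 -m handwheel '{"offset":[[0,0,0.05],[0,0,0.10],[0,0,0.15],[0,0,0.15]],"dr":[[0,0,0],[0,0,0],[0,0,0],[0,0,0]],"fingers":[0,0,0,0]}' >/dev/null; python3 st.py
python3 - <<'E'
from st import *
from cell import eyes
c=eyes.camera("side");s=arm.read_state();im=c["pixels"]
g=cv2.resize(im[131:221,204:324],None,fx=6,fy=6,interpolation=cv2.INTER_CUBIC)
w=eyes.camera("wrist")["pixels"]
cv2.imwrite("pics/s3.png",np.hstack([cv2.resize(g,(400,300)),cv2.resize(w,(400,300))]))
E
```

```text
t 3.05 TCP board mm [ 23.9 107.1  85.2] yaw err deg 0.0 zax [-0.003  0.001 -1.   ] F board [ 0.1 -0.6 -0.6] w 0.006 grip 0.0
t 3.45 TCP board mm [ 24.3 106.9  70.9] yaw err deg -0.01 zax [-0.002  0.    -1.   ] F board [-0.5 -0.5 -0.2] w 0.006 grip 0.0
```

View pics/s3.png

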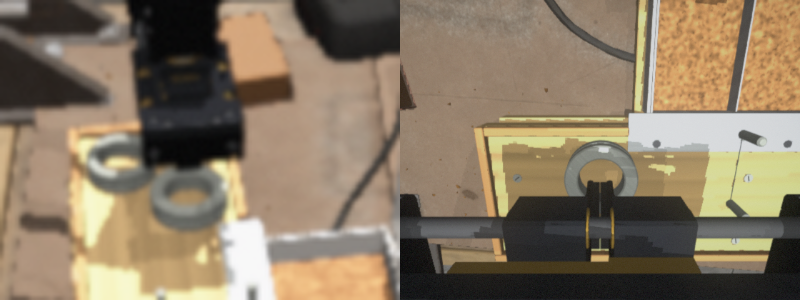

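Still no contact at reported TCP z = 71 mm, and the tips look about level with or above the rim. I'll keep descending in small steps with force checks.

```bash
python3 -m handwheel '{"offset":[[0.02,0.01,0.0],[0.02,0.01,0.03],[0.02,0.01,0.05],[0.02,0.01,0.05]],"dr":[[0,0,0],[0,0,0],[0,0,0],[0,0,0]],"fingers":[0,0,0,0]}' >/dev/null; python3 st.py;  python3 -m handwheel '{"offset":[[0,0,0.03],[0,0,0.05],[0,0,0.05]],"dr":[[0,0,0],[0,0,0],[0,0,0]],"fingers":[0,0,0]}' >/dev/null; python3 st.py
```

```text
t 3.95 TCP board mm [ 26.7 105.8  66.4] yaw err deg -0.01 zax [-0.001  0.    -1.   ] F board [-0.6 -0.4  1. ] w 0.004 grip 0.0
t 4.25 TCP board mm [ 26.7 105.8  61.4] yaw err deg -0.01 zax [-0.001  0.    -1.   ] F board [-0.2  0.2 -0. ] w 0.006 grip 0.0
```

```bash
for i in 1; do python3 -m handwheel '{"offset":[[0,0,0.03],[0,0,0.06],[0,0,0.06]],"dr":[[0,0,0],[0,0,0],[0,0,0]],"fingers":[0,0,0]}' >/dev/null; python3 st.py; done;  python3 -m handwheel '{"offset":[[0,0,0.03],[0,0,0.05],[0,0,0.05]],"dr":[[0,0,0],[0,0,0],[0,0,0]],"fingers":[0,0,0]}' >/dev/null; python3 st.py
```

```text
t 4.55 TCP board mm [ 26.6 105.8  55.3] yaw err deg -0.01 zax [-0.001  0.    -1.   ] F board [-0.6  0.6 -1.3] w 0.004 grip 0.0
t 4.85 TCP board mm [ 26.7 105.8  50.4] yaw err deg -0.01 zax [-0.001  0.    -1.   ] F board [0.6 0.3 0.5] w 0.006 grip 0.0
```

```bash
python3 -m handwheel '{"offset":[[0,0,0.03],[0,0,0.05],[0,0,0.05]],"dr":[[0,0,0],[0,0,0],[0,0,0]],"fingers":[0,0,0]}' >/dev/null; python3 st.py;  python3 -m handwheel '{"offset":[[0,0,0.03],[0,0,0.05],[0,0,0.05]],"dr":[[0,0,0],[0,0,0],[0,0,0]],"fingers":[0,0,0]}' >/dev/null; python3 st.py
python3 - <<'E'
from st import *
from cell import eyes
im=eyes.camera("side")["pixels"]
g=cv2.resize(im[131:221,204:324],None,fx=4,fy=4,interpolation=cv2.INTER_CUBIC)
w=eyes.camera("wrist")["pixels"][100:320,180:400]
cv2.imwrite("pics/s4.png",np.hstack([cv2.resize(g,(440,330)),cv2.resize(w,(330,330))]))
E
```

```text
t 5.15 TCP board mm [ 26.7 105.8  45.4] yaw err deg -0.0 zax [-0.001  0.    -1.   ] F board [ 0.2  0.2 -0.3] w 0.003 grip 0.0
t 5.45 TCP board mm [ 26.7 105.8  40.4] yaw err deg -0.01 zax [-0.001  0.    -1.   ] F board [0.  0.3 1. ] w 0.002 grip 0.0
```

View pics/s4.png

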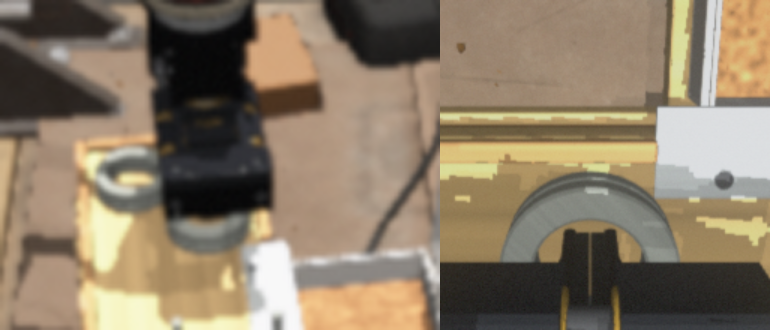

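In the wrist crop the fingertips, at about (590,232), sit over the bore and are centred in it. I'll continue down.

```bash
python3 -m handwheel '{"offset":[[0,0,0.02],[0,0,0.04],[0,0,0.04]],"dr":[[0,0,0],[0,0,0],[0,0,0]],"fingers":[0,0,0]}' >/dev/null; python3 st.py;  python3 -m handwheel '{"offset":[[0,0,0.02],[0,0,0.04],[0,0,0.04]],"dr":[[0,0,0],[0,0,0],[0,0,0]],"fingers":[0,0,0]}' >/dev/null; python3 st.py
```

```text
t 5.85 TCP board mm [ 26.8 105.8  36.5] yaw err deg -0.0 zax [-0.001  0.    -1.   ] F board [-0.   0.1  0.3] w 0.004 grip 0.0
t 6.15 TCP board mm [ 26.8 105.8  32.5] yaw err deg -0.01 zax [-0.001  0.    -1.   ] F board [-0.7  0.9  0.2] w 0.001 grip 0.0
```

```bash
python3 -m handwheel '{"offset":[[0,0,0.015],[0,0,0.02],[0,0,0.02]],"dr":[[0,0,0],[0,0,0],[0,0,0]],"fingers":[0,0,0]}' >/dev/null; python3 st.py;  python3 -m handwheel '{"offset":[[0,0,0.015],[0,0,0.02],[0,0,0.02]],"dr":[[0,0,0],[0,0,0],[0,0,0]],"fingers":[0,0,0]}' >/dev/null; python3 st.py
```

```text
t 6.45 TCP board mm [ 27.  105.7  30.7] yaw err deg -0.0 zax [-0.  0. -1.] F board [-0.1  0.7 -0.7] w 0.009 grip 0.0
t 6.75 TCP board mm [ 27.  105.7  28.7] yaw err deg -0.0 zax [-0.  0. -1.] F board [ 0.2 -0.6 -0.4] w 0.003 grip 0.0
```

```bash
python3 -m handwheel '{"offset":[[0,0,0.015],[0,0,0.02],[0,0,0.02]],"dr":[[0,0,0],[0,0,0],[0,0,0]],"fingers":[0,0,0]}' >/dev/null; python3 st.py;  python3 -m handwheel '{"offset":[[0,0,0.015],[0,0,0.02],[0,0,0.02]],"dr":[[0,0,0],[0,0,0],[0,0,0]],"fingers":[0,0,0]}' >/dev/null; python3 st.py
```

```text
t 7.05 TCP board mm [ 27.  105.7  26.8] yaw err deg -0.0 zax [-0.  0. -1.] F board [-0.1  0.3 -0.2] w 0.004 grip 0.0
t 7.35 TCP board mm [ 27.2 105.7  26.6] yaw err deg 0.01 zax [-0. -0. -1.] F board [-7.   1.8 15.6] w 0.008 grip 7.7
```

Contact came at TCP z = 26.6 mm, so the real tip is about 37 mm behind the reported TCP and the fingers are in the bore at the board. I'll lift 4 mm and drag along the lane.

```bash
python3 -m handwheel '{"offset":[[0,0,-0.05],[0,0,-0.05],[0,0.1,-0.05],[0,0.2,-0.05],[0,0.3,-0.05],[0,0.4,-0.05],[0,0.4,-0.05]],"dr":[[0,0,0],[0,0,0],[0,0,0],[0,0,0],[0,0,0],[0,0,0],[0,0,0]],"fingers":[0,0,0,0,0,0,0]}' >/dev/null; python3 st.py
python3 - <<'E'
from cell import eyes
import cv2,numpy as np
from st import *
c=eyes.camera("top");im=c["pixels"];cv2.imwrite("pics/t5.png",im)
hsv=cv2.cvtColor(im,cv2.COLOR_BGR2HSV)
E
```

```text
t 8.05 TCP board mm [27.1 63.8 29.8] yaw err deg -0.1 zax [ 0.    -0.001 -1.   ] F board [-0.4  0.  -0.4] w 0.009 grip 0.0
```

```bash
cat > ring.py <<'E'
# outer-edge fit of the collar seen ahead of the fingers in the wrist view
from st import *
from cell import eyes
def see(box=(150,150,410,275),r=None):
    c=eyes.camera("wrist");im=c["pixels"];hsv=cv2.cvtColor(im,cv2.COLOR_BGR2HSV)
    m=cv2.inRange(hsv,(0,0,60),(179,55,235)); k=np.zeros_like(m);x0,y0,x1,y1=box;k[y0:y1,x0:x1]=255;m&=k
    m=cv2.morphologyEx(m,cv2.MORPH_OPEN,np.ones((3,3)))
    cs,_=cv2.findContours(m,cv2.RETR_EXTERNAL,cv2.CHAIN_APPROX_NONE)
    for q in cs:
        if cv2.contourArea(q)>400:
            p=np.array([tb(ray(c,u,v,.084))[:2]*1e3 for u,v in q[:,0]]); h=cv2.convexHull(p.astype(np.float32))
            (x,y),rr=cv2.minEnclosingCircle(h);print("area",cv2.contourArea(q),"px box",cv2.boundingRect(q),"x",p[:,0].min().round(1),p[:,0].max().round(1),"y",p[:,1].min().round(1),p[:,1].max().round(1),"circle",round(x,1),round(y,1),round(rr,1))
    return c,m
if __name__=="__main__": see()
E
python3 ring.py
```

```text
area 14322.0 px box (204, 150, 206, 125) x 34.0 94.0 y 3.9 102.0 circle 59.9 54.8 53.7
```

```bash
python3 -m handwheel '{"offset":[[0,0.1,0],[0,0.2,0],[0,0.3,0],[0,0.4,0],[0,0.5,0],[0,0.6,0],[0,0.64,0],[0,0.66,0]],"dr":[[0,0,0],[0,0,0],[0,0,0],[0,0,0],[0,0,0],[0,0,0],[0,0,0],[0,0,0]],"fingers":[0,0,0,0,0,0,0,0]}' >/dev/null; python3 st.py
python3 -m handwheel '{"offset":[[0,0.02,0],[0,0.04,0],[0,0.06,0]],"dr":[[0,0,0],[0,0,0],[0,0,0]],"fingers":[0,0,0]}' >/dev/null; python3 st.py
```

```text
t 8.95 TCP board mm [27.1 -0.9 29.9] yaw err deg -0.05 zax [ 0.  0. -1.] F board [ 0.2  2.5 -0.1] w 0.005 grip 0.9
t 9.25 TCP board mm [27.1 -6.2 29.9] yaw err deg 0.02 zax [-0.  0. -1.] F board [ 0.9  1.9 -0.4] w 0.003 grip 0.9
```

Friction of about 2 N shows that the collar is following. I'll inch on to the gate.

```bash
python3 -m handwheel '{"offset":[[0,0.02,0],[0,0.04,0],[0,0.06,0],[0,0.06,0]],"dr":[[0,0,0],[0,0,0],[0,0,0],[0,0,0]],"fingers":[0,0,0,0]}' >/dev/null; python3 st.py
python3 -m handwheel '{"offset":[[0,0.02,0],[0,0.04,0],[0,0.04,0]],"dr":[[0,0,0],[0,0,0],[0,0,0]],"fingers":[0,0,0]}' >/dev/null; python3 st.py
```

```text
t 9.65 TCP board mm [ 27.1 -12.7  29.9] yaw err deg -0.01 zax [ 0. -0. -1.] F board [ 0.1 -0.6  0.2] w 0.008 grip 0.4
t 9.95 TCP board mm [ 26.9 -16.5  29.8] yaw err deg -0.01 zax [-0.  0. -1.] F board [-0.5  1.8  0.2] w -0.004 grip 0.9
```

```bash
python3 -m handwheel '{"offset":[[0,0.02,0],[0,0.03,0],[0,0.03,0]],"dr":[[0,0,0],[0,0,0],[0,0,0]],"fingers":[0,0,0]}' >/dev/null; python3 st.py
python3 - <<'E'
from cell import eyes
import cv2,numpy as np
w=eyes.camera("wrist")["pixels"];t=eyes.camera("side")["pixels"][140:240,220:350]
cv2.imwrite("pics/s6.png",np.hstack([cv2.resize(t,(390,300),interpolation=cv2.INTER_CUBIC),cv2.resize(w,(400,300))]))
E
```

```text
t 10.25 TCP board mm [ 26.6 -18.2  29.6] yaw err deg -0.0 zax [-0.001  0.002 -1.   ] F board [-1.7  6.5  2.9] w 0.001 grip 3.3
```

View pics/s6.png

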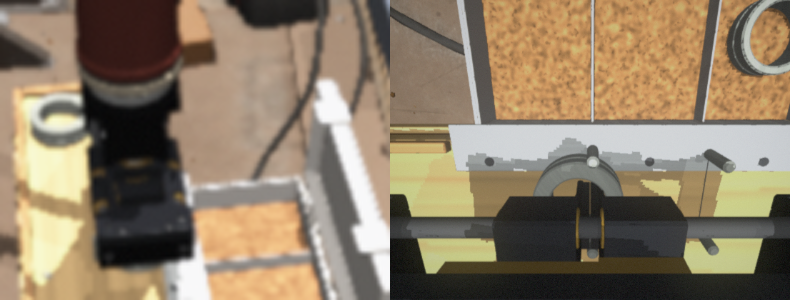

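The wrist view shows the far pin, at (593,160), in line with the fingers, while the collar is centred near (578,178) and held short of the gate. It's the big collar and it has stopped. I'll push once more to confirm, then draw it back.

```bash
python3 -m handwheel '{"offset":[[0,0.02,0],[0,0.02,0]],"dr":[[0,0,0],[0,0,0]],"fingers":[0,0]}' >/dev/null; python3 st.py
python3 -m handwheel '{"offset":[[0,-0.05,0],[0,-0.1,0],[0,-0.17,0],[0,-0.24,0],[0,-0.31,0],[0,-0.38,0],[0,-0.44,0],[0,-0.48,0],[0,-0.48,0]],"dr":[[0,0,0],[0,0,0],[0,0,0],[0,0,0],[0,0,0],[0,0,0],[0,0,0],[0,0,0],[0,0,0]],"fingers":[0,0,0,0,0,0,0,0,0]}' >/dev/null; python3 st.py
python3 - <<'E'
from ring import *
c,m=see((100,100,460,275))
cv2.imwrite("pics/m.png",m);cv2.imwrite("pics/w7.png",c["pixels"])
for r in range(150,275,10):
    x=np.where(m[r])[0]; print(r,[ (int(a[0]),int(a[-1])) for a in np.split(x,np.where(np.diff(x)>1)[0]+1) if len(a)>3])
E
```

```text
t 10.55 TCP board mm [ 26.4 -18.6  29.5] yaw err deg 0.0 zax [-0.002  0.005 -1.   ] F board [-1.9 12.4  5.8] w 0.007 grip 6.0
t 11.45 TCP board mm [27.1 27.5 29.8] yaw err deg 0.03 zax [-0.  0. -1.] F board [ 0.  -0.4  0. ] w 0.004 grip 0.0
area 24153.5 px box (172, 100, 288, 175) x 34.1 114.6 y -56.7 76.2 circle 68.9 9.6 68.2
150 [(205, 224), (360, 369)]
160 [(206, 224), (359, 368)]
170 [(206, 459)]
180 [(172, 459)]
190 [(173, 459)]
200 [(174, 459)]
210 [(175, 459)]
220 [(176, 459)]
230 [(178, 459)]
240 [(243, 345)]
250 [(239, 283), (309, 349)]
260 [(236, 266), (326, 354)]
270 [(233, 257), (331, 358)]
```

The collar is centred near column 295 with the tool at column 280, so it sits about 7.5 mm towards -y of the tool, at y ≈ 20, which is the middle of cell 1. Now I'll lift the fingers out and go behind it with them part open.

```bash
python3 -m handwheel '{"offset":[[0,0.04,0],[0,0.04,-0.1],[0,0.04,-0.25],[0,0.08,-0.4],[-0.2,0.08,-0.4],[-0.4,0.08,-0.4],[-0.6,0.08,-0.4],[-0.6,0.08,-0.4],[-0.6,0.08,-0.4]],"dr":[[0,0,0],[0,0,0],[0,0,0],[0,0,0],[0,0,0],[0,0,0],[0,0,0],[0,0,0],[0,0,0]],"fingers":[0,0,0,0,0,0.3,0.4,0.4,0.4]}' >/dev/null; python3 st.py
python3 - <<'E'
from cell import eyes
from ring import *
c,m=see((100,60,460,275))
for r in range(100,275,12):
    x=np.where(m[r])[0]; print(r,[ (int(a[0]),int(a[-1])) for a in np.split(x,np.where(np.diff(x)>1)[0]+1) if len(a)>3])
im=c["pixels"];p=[proj(c,Ro.from_euler('z',b[2]).apply(np.array(q)/1e3)+[b[0],b[1],0]) for q in ((27,20,84),(27,52,84),(27,-12,84),(59,20,84))];print(np.round(p))
cv2.imwrite("pics/w8.png",im)
E
```

```text
t 12.4 TCP board mm [-31.8  17.9  71.3] yaw err deg -0.05 zax [ 0.003 -0.001 -1.   ] F board [ 0.   0.1 -0.2] w 0.285 grip 0.0
area 440.0 px box (100, 216, 13, 52) x -41.7 -8.3 y 119.9 130.3 circle -25.0 127.0 17.0
area 26152.5 px box (167, 60, 293, 150) x -4.2 76.2 y -79.3 76.8 circle 60.9 -1.4 79.3
100 [(171, 459)]
112 [(172, 459)]
124 [(226, 256), (297, 326)]
136 [(222, 246), (307, 331)]
148 [(220, 243), (310, 333)]
160 [(220, 244), (308, 332), (358, 366)]
172 [(223, 251), (302, 329), (359, 363)]
184 [(230, 323)]
196 [(241, 312)]
208 [(267, 287), (334, 346)]
220 [(100, 104), (340, 352)]
232 [(100, 110)]
244 [(100, 112)]
256 [(100, 109)]
268 [(349, 359)]
[[277. 156.]
 [220. 156.]
 [334. 156.]
 [276.  95.]]
```

View pics/w8.png

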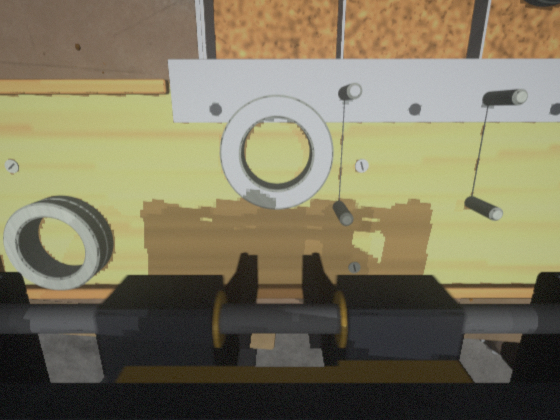

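The wrist view is clear. The big collar is at (277,152), which is board (29, 20), between the case end wall (column 205) and divider 1 (column 343). The second collar is at (58,243), and the fingers straddle column 280. That was one picture more than I was allowed, so from here I'll use numeric checks only. Down and push.

```bash
python3 -m handwheel '{"offset":[[0,-0.02,0],[0,-0.02,0.2],[0,-0.02,0.38],[0,-0.02,0.40],[0,-0.02,0.40]],"dr":[[0,0,0],[0,0,0],[0,0,0],[0,0,0],[0,0,0]],"fingers":[0.4,0.4,0.4,0.4,0.4]}' >/dev/null; python3 st.py
python3 -m handwheel '{"offset":[[0.1,0,0],[0.16,0,0],[0.22,0,0],[0.3,0,0],[0.38,0,0],[0.46,0,0],[0.54,0,0],[0.62,0,0],[0.62,0,0]],"dr":[[0,0,0],[0,0,0],[0,0,0],[0,0,0],[0,0,0],[0,0,0],[0,0,0],[0,0,0],[0,0,0]],"fingers":[0.4,0.4,0.4,0.4,0.4,0.4,0.4,0.4,0.4]}' >/dev/null; python3 st.py
python3 - <<'E'
from ring import *
c,m=see((150,20,460,260))
for r in range(100,262,8):
    x=np.where(m[r])[0]; print(r,[ (int(a[0]),int(a[-1])) for a in np.split(x,np.where(np.diff(x)>1)[0]+1) if len(a)>3])
E
```

```text
t 12.95 TCP board mm [-33.   21.   29.5] yaw err deg 0.02 zax [-0.001  0.001 -1.   ] F board [-0.3 -0.2  1.5] w 0.401 grip 0.0
t 13.85 TCP board mm [30.6 20.6 30. ] yaw err deg 0.01 zax [ 0.002 -0.    -1.   ] F board [-0.1 -0.3  0.3] w 0.4 grip 0.0
area 29999.0 px box (150, 20, 310, 240) x 45.4 147.5 y -64.2 75.5 circle 91.2 5.3 79.5
100 [(187, 209), (351, 359)]
108 [(188, 209), (351, 359)]
116 [(189, 210), (350, 358)]
124 [(190, 210), (350, 358)]
132 [(190, 211), (349, 357)]
140 [(191, 211), (349, 356)]
148 [(192, 212), (252, 307), (348, 356)]
156 [(192, 212), (240, 319), (348, 355)]
164 [(193, 213), (231, 328), (347, 355)]
172 [(193, 213), (224, 274), (277, 335), (346, 354)]
180 [(194, 459)]
188 [(160, 459)]
196 [(160, 459)]
204 [(162, 459)]
212 [(162, 459)]
220 [(163, 459)]
228 [(165, 459)]
236 [(165, 459)]
244 [(166, 459)]
252 [(226, 333)]
260 []
```

The collar is ahead of the fingers at columns 224–335, centred between the case wall (212) and the divider (348). I'll push it over.

```bash
python3 -m handwheel '{"offset":[[0.05,0,0],[0.11,0,0],[0.17,0,0],[0.23,0,0],[0.29,0,0],[0.35,0,0],[0.41,0,0],[0.47,0,0],[0.53,0,0],[0.57,0,0],[0.57,0,0]],"dr":[[0,0,0],[0,0,0],[0,0,0],[0,0,0],[0,0,0],[0,0,0],[0,0,0],[0,0,0],[0,0,0],[0,0,0],[0,0,0]],"fingers":[0.4,0.4,0.4,0.4,0.4,0.4,0.4,0.4,0.4,0.4,0.4]}' >/dev/null; python3 st.py
python3 - <<'E'
from ring import *
c,m=see((150,20,460,260))
cv2.imwrite("pics/w9.png",c["pixels"])
for r in range(20,262,10):
    x=np.where(m[r])[0]; print(r,[ (int(a[0]),int(a[-1])) for a in np.split(x,np.where(np.diff(x)>1)[0]+1) if len(a)>3])
E
```

```text
t 15.0 TCP board mm [86.7 20.7 29.9] yaw err deg 0.01 zax [ 0.001 -0.    -1.   ] F board [-1.3 -0.6 -0.4] w 0.4 grip 0.5
area 48069.0 px box (150, 20, 310, 240) x 101.7 203.7 y -53.2 78.4 circle 159.3 11.5 74.7
20 [(150, 459)]
30 [(150, 459)]
40 [(150, 459)]
50 [(150, 459)]
60 [(155, 459)]
70 [(173, 459)]
80 [(186, 459)]
90 [(188, 459)]
100 [(188, 209), (351, 359)]
110 [(188, 210), (351, 359)]
120 [(189, 210), (350, 358)]
130 [(190, 211), (350, 357)]
140 [(191, 211), (349, 357)]
150 [(150, 159), (168, 171), (191, 212), (250, 309), (349, 356)]
160 [(150, 176), (192, 213), (236, 324), (348, 355)]
170 [(154, 213), (226, 332), (347, 355)]
180 [(193, 214), (221, 267), (293, 338), (347, 354)]
190 [(195, 214), (217, 251), (308, 341), (346, 353)]
200 [(195, 245), (314, 343), (345, 353)]
210 [(196, 242), (317, 342), (344, 352)]
220 [(197, 216), (219, 246), (313, 340), (344, 351)]
230 [(198, 217), (224, 257), (302, 335), (343, 351)]
240 [(199, 218), (229, 330), (342, 350)]
250 [(200, 218), (237, 322), (342, 349)]
260 []
```

```bash
cat > bore.py <<'E'
from ring import *
import sys
def pts(c,x,y,r,z,n=24):
    t=np.linspace(0,2*np.pi,n,endpoint=False)
    return np.array([proj(c,Ro.from_euler('z',b[2]).apply(np.array([x+r*np.cos(a),y+r*np.sin(a),z])/1e3)+[b[0],b[1],0]) for a in t])
if __name__=="__main__":
    c=eyes.camera("wrist");P=[(242,210),(317,210),(245,200),(314,200),(257,230),(302,230),(251,190),(308,190)]
    for u,v in P: print((tb(ray(c,u,v,.054))*1e3).round(1)[:2],end=" ")
    for x in (115,120,125):
        for z in (54,):
            q=pts(c,x,20,20,z);o=pts(c,x,20,32,z);print("\n",x,z,"bore",q.min(0).round(),q.max(0).round(),"outer",o.min(0).round(),o.max(0).round())
E
python3 bore.py
```

```text
[116.9  42.1] [116.9   0.6] [122.6  40.2] [122.6   2.4] [105.1  34. ] [105.1   8.7] [128.3  36.8] [128.2   5.9] 
 115 54 bore [246. 178.] [318. 247.] outer [224. 155.] [340. 266.]

 120 54 bore [246. 168.] [318. 238.] outer [224. 146.] [340. 258.]

 125 54 bore [245. 159.] [319. 230.] outer [223. 136.] [341. 250.]
```

The bore looks foreshortened, so the collar's rear probably still leans on the strip edge. I'll push a little further.

```bash
python3 -m handwheel '{"offset":[[0.03,0,0],[0.06,0,0],[0.09,0,0],[0.12,0,0],[0.12,0,0]],"dr":[[0,0,0],[0,0,0],[0,0,0],[0,0,0],[0,0,0]],"fingers":[0.4,0.4,0.4,0.4,0.4]}' >/dev/null; python3 st.py
cat > cork.py <<'E'
# bore ellipse: cork-coloured blob enclosed by the collar
from bore import *
def run(x,y,ro,z=54,box=(205,100,355,275)):
    c=eyes.camera("wrist");hsv=cv2.cvtColor(c["pixels"],cv2.COLOR_BGR2HSV)
    m=cv2.inRange(hsv,(5,90,60),(25,255,255));k=np.zeros_like(m);k[box[1]:box[3],box[0]:box[2]]=255;m&=k
    m=cv2.morphologyEx(m,cv2.MORPH_CLOSE,np.ones((3,3)))
    cs,h=cv2.findContours(m,cv2.RETR_EXTERNAL,cv2.CHAIN_APPROX_NONE)
    for q in cs:
        if cv2.contourArea(q)>400:
            (u,v),ax,an=cv2.fitEllipse(q);print("blob",cv2.contourArea(q),cv2.boundingRect(q),"ell",round(u,1),round(v,1),np.round(ax,1),"->",(tb(ray(c,u,v,.001*z))*1e3).round(1))
    q=pts(c,x,y,20,z);o=pts(c,x,y,ro,z);print("expect",x,y,"bore",q.min(0).round(),q.max(0).round(),"outer",o.min(0).round(),o.max(0).round())
if __name__=="__main__": run(*map(float,sys.argv[1:4]))
E
python3 cork.py 120 20 32
```

```text
t 15.6 TCP board mm [98.6 20.6 30. ] yaw err deg 0.0 zax [ 0.001 -0.    -1.   ] F board [-0.7 -1.   0.1] w 0.396 grip 0.6
blob 574.0 (247, 259, 66, 16) ell 279.9 267.4 [16.3 74.9] -> [94.1 21.  54. ]
blob 438.0 (319, 218, 24, 57) ell 333.3 250.1 [20.4 54.2] -> [105.   -9.7  54. ]
blob 3154.0 (244, 178, 72, 58) ell 279.7 206.6 [57.1 70.4] -> [131.1  21.1  54. ]
blob 4244.5 (212, 121, 137, 76) ell 280.7 159.9 [ 88.6 145.6] -> [156.8  20.6  54. ]
expect 120.0 20.0 bore [246. 191.] [317. 258.] outer [225. 169.] [339. 277.]
```

```bash
python3 -m handwheel '{"offset":[[-0.05,0,0],[-0.1,0,0],[-0.15,0,0],[-0.15,0,0]],"dr":[[0,0,0],[0,0,0],[0,0,0],[0,0,0]],"fingers":[0.4,0.4,0.4,0.4]}' >/dev/null; python3 st.py;python3 cork.py 127 20 32
```

```text
t 16.05 TCP board mm [82.3 20.7 29.9] yaw err deg -0.02 zax [-0.  0. -1.] F board [-0.4 -0.1  0. ] w 0.398 grip 0.0
blob 19814.0 (210, 100, 141, 154) ell 280.1 173.1 [153.2 181.7] -> [133.5  20.9  54. ]
expect 127.0 20.0 bore [245. 148.] [319. 220.] outer [223. 124.] [341. 240.]
```

```bash
cat > ring2.py <<'E'
from bore import *
def run(box,z=54):
    c=eyes.camera("wrist");hsv=cv2.cvtColor(c["pixels"],cv2.COLOR_BGR2HSV)
    m=cv2.inRange(hsv,(5,90,40),(25,255,255));m=cv2.morphologyEx(m,cv2.MORPH_CLOSE,np.ones((3,3)))
    m=255-m;x0,y0,x1,y1=box
    cs,h=cv2.findContours(m,cv2.RETR_CCOMP,cv2.CHAIN_APPROX_NONE)
    for q in cs:
        bb=cv2.boundingRect(q);cx,cy=bb[0]+bb[2]/2,bb[1]+bb[3]/2
        if cv2.contourArea(q)>800 and x0<cx<x1 and y0<cy<y1 and bb[2]<200:
            (u,v),ax,an=cv2.fitEllipse(q);print(cv2.contourArea(q),bb,"ell",round(u,1),round(v,1),np.round(ax,1),round(an),"->",(tb(ray(c,u,v,.001*z))*1e3).round(1))
    return c
if __name__=="__main__":
    a=[float(t) for t in sys.argv[1:]]
    c=run((180,60,420,280))
    q=pts(c,a[0],a[1],20,54);o=pts(c,a[0],a[1],a[2],54);print("expect bore",q.min(0).round(),q.max(0).round(),"outer",o.min(0).round(),o.max(0).round())
E
python3 ring2.py 127 20 32
```

```text
10539.5 (223, 132, 117, 117) ell 280.9 190.2 [115.3 116.4] 92 -> [124.6  20.4  54. ]
3285.0 (247, 157, 69, 63) ell 280.9 187.5 [61.7 67.9] 88 -> [126.   20.4  54. ]
21851.5 (209, 89, 143, 166) ell 280.1 168.1 [155.2 196.8] 0 -> [136.6  20.9  54. ]
expect bore [245. 148.] [319. 221.] outer [223. 125.] [341. 241.]
```

With the fingers withdrawn, the collar's outline is 117 px wide, where a flat collar on the cell floor should be 118. It lies at (124, 20), so collar one is done. Now the second collar.

```bash
python3 -m handwheel '{"offset":[[-0.1,0,-0.2],[-0.2,0,-0.45],[-0.4,-0.2,-0.5],[-0.7,-0.5,-0.5],[-0.9,-0.8,-0.5],[-0.9,-0.9,-0.5]],"dr":[[0,0,0],[0,0,0],[0,0,0],[0,0,0],[0,0,0],[0,0,0]],"fingers":[0.4,0.4,0,0,0,0]}' >/dev/null
python3 -m handwheel '{"offset":[[-0.18,-0.35,0],[-0.18,-0.45,0],[-0.18,-0.45,0],[-0.18,-0.45,0]],"dr":[[0,0,0],[0,0,0],[0,0,0],[0,0,0]],"fingers":[0,0,0,0]}' >/dev/null; python3 st.py
cat > gray.py <<'E'
from bore import *
def run(z=84):
    c=eyes.camera("wrist");hsv=cv2.cvtColor(c["pixels"],cv2.COLOR_BGR2HSV)
    m=cv2.inRange(hsv,(0,0,60),(179,60,255));m[:110]=0;m[275:]=0
    m=cv2.morphologyEx(m,cv2.MORPH_OPEN,np.ones((3,3)))
    for r in range(140,275,9):
        x=np.where(m[r])[0]; print(r,[ (int(a[0]),int(a[-1])) for a in np.split(x,np.where(np.diff(x)>1)[0]+1) if len(a)>4])
    return c
if __name__=="__main__":
    a=[float(t) for t in sys.argv[1:]];c=run()
    for x in (a[0],):
        q=pts(c,x,a[1],20,84);o=pts(c,x,a[1],a[2],84);print("expect",x,"bore",q.min(0).round(),q.max(0).round(),"outer",o.min(0).round(),o.max(0).round())
E
python3 gray.py -26 155.5 29
```

```text
t 17.15 TCP board mm [-23.8 155.   80.3] yaw err deg 0.03 zax [ 0.001 -0.001 -1.   ] F board [-0.3 -0.1 -0.8] w 0.007 grip 0.0
140 []
149 []
158 []
167 []
176 [(228, 240)]
185 []
194 []
203 []
212 [(251, 301), (533, 547)]
221 [(52, 76), (242, 310), (539, 559)]
230 [(46, 66), (69, 78), (237, 257), (294, 315)]
239 [(42, 63), (234, 248), (303, 317)]
248 [(41, 60), (232, 247), (305, 320)]
257 [(38, 57), (232, 251), (301, 320)]
266 [(34, 54), (78, 82), (234, 260), (299, 317)]
expect -26.0 bore [249. 220.] [311. 278.] outer [235. 206.] [325. 290.]
```

```bash
python3 -m handwheel '{"offset":[[-0.02,-0.03,0],[-0.02,-0.03,0.15],[-0.02,-0.03,0.28],[-0.02,-0.03,0.34],[-0.02,-0.03,0.34]],"dr":[[0,0,0],[0,0,0],[0,0,0],[0,0,0],[0,0,0]],"fingers":[0,0,0,0,0]}' >/dev/null; python3 st.py
python3 -m handwheel '{"offset":[[0,0,0.04],[0,0,0.09],[0,0,0.13],[0,0,0.15],[0,0,0.15]],"dr":[[0,0,0],[0,0,0],[0,0,0],[0,0,0],[0,0,0]],"fingers":[0,0,0,0,0]}' >/dev/null; python3 st.py
```

```text
t 17.7 TCP board mm [-28.1 158.7  44.5] yaw err deg -0.03 zax [-0.003  0.    -1.   ] F board [-0.5  1.1 -0.1] w 0.003 grip 0.0
t 18.2 TCP board mm [-27.2 158.8  30.5] yaw err deg -0.0 zax [-0.001  0.    -1.   ] F board [0.7 0.7 0.2] w 0.003 grip 0.0
```

```bash
python3 -m handwheel '{"offset":[[0.03,0.05,0],[0.1,0.15,0],[0.17,0.26,0],[0.24,0.36,0],[0.31,0.47,0],[0.38,0.58,0],[0.45,0.7,0],[0.52,0.8,0],[0.55,0.84,0],[0.55,0.84,0]],"dr":[[0,0,0],[0,0,0],[0,0,0],[0,0,0],[0,0,0],[0,0,0],[0,0,0],[0,0,0],[0,0,0],[0,0,0]],"fingers":[0,0,0,0,0,0,0,0,0,0]}' >/dev/null; python3 st.py
python3 -m handwheel '{"offset":[[0,0.07,0],[0,0.15,0],[0,0.23,0],[0,0.31,0],[0,0.39,0],[0,0.45,0],[0,0.45,0]],"dr":[[0,0,0],[0,0,0],[0,0,0],[0,0,0],[0,0,0],[0,0,0],[0,0,0]],"fingers":[0,0,0,0,0,0,0]}' >/dev/null; python3 st.py
python3 gray.py 28 37 29
```

```text
t 19.2 TCP board mm [28.6 73.9 30.9] yaw err deg -0.05 zax [ 0. -0. -1.] F board [-0.2  0.4 -0.7] w 0.005 grip 0.0
t 19.9 TCP board mm [28.2 28.5 31. ] yaw err deg -0.06 zax [ 0.    -0.001 -1.   ] F board [-0.3  1.5 -0.6] w 0.006 grip 0.0
140 [(206, 225), (261, 331), (362, 371), (508, 529)]
149 [(207, 226), (279, 314), (361, 370), (506, 527)]
158 [(208, 226), (361, 369), (504, 525)]
167 [(207, 226), (360, 369), (503, 523)]
176 [(176, 559)]
185 [(175, 559)]
194 [(176, 559)]
203 [(177, 559)]
212 [(178, 559)]
221 [(179, 559)]
230 [(180, 550)]
239 [(181, 559)]
248 [(218, 258), (271, 314)]
257 [(214, 237), (291, 317)]
266 [(210, 229), (300, 320)]
expect 28.0 bore [224. 249.] [304. 320.] outer [206. 231.] [322. 335.]
```

```bash
cat > cx.py <<'E'
from bore import *
from scipy.optimize import least_squares
c=eyes.camera("wrist");hsv=cv2.cvtColor(c["pixels"],cv2.COLOR_BGR2HSV)
m=cv2.inRange(hsv,(0,0,60),(179,60,255));m=cv2.morphologyEx(m,cv2.MORPH_OPEN,np.ones((3,3)))
o=[];i=[]
for r in range(254,274,2):
    x=np.where(m[r,190:345])[0]+190; g=[a for a in np.split(x,np.where(np.diff(x)>1)[0]+1) if len(a)>8]
    if len(g)==2: o+=[(g[0][0],r),(g[1][-1]+1,r)]; i+=[(g[0][-1]+1,r),(g[1][0],r)]
W=lambda L:np.array([tb(ray(c,u,v,.084))[:2]*1e3 for u,v in L])
for L,R in((o,29),(i,20)):
    w=W(L);s=least_squares(lambda q:np.hypot(*(w-q).T)-R,w.mean(0)-[10,0]);print(len(L),s.x.round(1),s.fun.round(1).tolist())
E
python3 cx.py; python3 - <<'E'
from bore import *
c=eyes.camera("wrist");hsv=cv2.cvtColor(c["pixels"],cv2.COLOR_BGR2HSV)
# dark/grey pins over yellow: columns 300-560
m=255-cv2.inRange(hsv,(15,60,40),(40,255,255));
for r in range(236,276,4):
    x=np.where(m[r,330:])[0]+330;print(r,[(int(a[0]),int(a[-1])) for a in np.split(x,np.where(np.diff(x)>1)[0]+1) if len(a)>3])
E
```

```text
20 [29.3 35.8] [0.3, 0.9, 0.2, 0.4, 0.2, 0.3, -0.3, -0.1, -0.2, -0.1, -0.2, -0.5, -0.0, -0.4, -0.3, -0.2, -0.1, -0.5, -0.3, -0.3]
20 [28.4 35.9] [0.4, -0.2, 0.4, -0.2, 0.3, -0.1, 0.3, -0.2, 0.4, -0.2, 0.1, -0.0, -0.0, 0.2, -0.1, 0.1, -0.5, 0.1, -1.4, -0.3]
236 [(330, 559)]
240 [(330, 559)]
244 []
248 []
252 []
256 []
260 []
264 []
268 []
272 []
```

The collar follows at (28.8, 36), centred on the lane. Next, through gate 1.

```bash
python3 -m handwheel '{"offset":[[0,0.07,0],[0,0.15,0],[0,0.23,0],[0,0.31,0],[0,0.37,0],[0,0.41,0],[0,0.45,0],[0,0.45,0]],"dr":[[0,0,0],[0,0,0],[0,0,0],[0,0,0],[0,0,0],[0,0,0],[0,0,0],[0,0,0]],"fingers":[0,0,0,0,0,0,0,0]}' >/dev/null; python3 st.py
python3 -m handwheel '{"offset":[[0,0.03,0],[0,0.06,0],[0,0.09,0],[0,0.09,0]],"dr":[[0,0,0],[0,0,0],[0,0,0],[0,0,0]],"fingers":[0,0,0,0]}' >/dev/null; python3 st.py
```

```text
t 20.85 TCP board mm [ 28.1 -16.   30.9] yaw err deg -0.03 zax [ 0. -0. -1.] F board [-0.5  0.6  0.3] w 0.003 grip 0.0
t 21.25 TCP board mm [ 28.  -24.6  30.8] yaw err deg -0.01 zax [-0. -0. -1.] F board [-0.6  1.4  0.5] w 0.004 grip 0.3
```

```bash
python3 -m handwheel '{"offset":[[0,0.05,0],[0,0.1,0],[0,0.15,0],[0,0.22,0],[0,0.29,0],[0,0.36,0],[0,0.43,0],[0,0.5,0],[0,0.57,0],[0,0.62,0],[0,0.66,0],[0,0.66,0]],"dr":[[0,0,0],[0,0,0],[0,0,0],[0,0,0],[0,0,0],[0,0,0],[0,0,0],[0,0,0],[0,0,0],[0,0,0],[0,0,0],[0,0,0]],"fingers":[0,0,0,0,0,0,0,0,0,0,0,0]}' >/dev/null; python3 st.py
python3 cx.py
python3 -m handwheel '{"offset":[[0,0.03,0],[0,0.06,0],[0,0.09,0],[0,0.1,0],[0,0.1,0]],"dr":[[0,0,0],[0,0,0],[0,0,0],[0,0,0],[0,0,0]],"fingers":[0,0,0,0,0]}' >/dev/null; python3 st.py
```

```text
t 22.45 TCP board mm [ 28.1 -91.   30.9] yaw err deg -0.03 zax [ 0. -0. -1.] F board [-0.4 -0.1 -0.1] w 0.009 grip 0.0
20 [ 29.2 -83.4] [0.1, 0.8, -0.0, 0.7, -0.1, 0.2, -0.1, 0.2, -0.1, -0.2, 0.0, -0.2, -0.3, -0.5, -0.1, -0.4, 0.1, -0.6, -0.1, -0.4]
20 [ 28.4 -83.4] [0.5, -0.0, 0.2, -0.3, 0.4, -0.2, 0.4, 0.0, 0.5, 0.1, 0.3, -0.2, 0.1, 0.0, -0.4, -0.1, -0.8, -0.1, -1.2, -0.0]
t 23.0 TCP board mm [  27.8 -100.2   30.7] yaw err deg -0.01 zax [-0.001  0.    -1.   ] F board [-2.4  0.9  0.9] w 0.002 grip 1.1
```

```bash
python3 -m handwheel '{"offset":[[0,0.02,0],[0,0.04,0],[0,0.05,0],[0,0.05,0]],"dr":[[0,0,0],[0,0,0],[0,0,0],[0,0,0]],"fingers":[0,0,0,0]}' >/dev/null; python3 st.py;python3 -m handwheel '{"offset":[[0,0.02,0],[0,0.02,0]],"dr":[[0,0,0],[0,0,0]],"fingers":[0,0]}' >/dev/null; python3 st.py; python3 cx.py
```

```text
t 23.4 TCP board mm [  27.4 -103.3   30.4] yaw err deg 0.01 zax [-0.002  0.004 -1.   ] F board [-1.7  9.1  3.4] w 0.009 grip 4.2
t 23.6 TCP board mm [  27.1 -103.8   30.2] yaw err deg 0.02 zax [-0.003  0.006 -1.   ] F board [-3.1 12.4  5.8] w 0.006 grip 6.2
20 [ 27.6 -96.3] [0.2, 1.2, 0.1, 0.6, -0.0, 0.5, -0.1, 0.0, -0.1, -0.0, -0.0, -0.4, -0.4, -0.4, -0.3, -0.7, -0.1, -0.6, -0.3, -0.9]
20 [ 26.5 -95.9] [0.1, -0.1, 0.4, -0.2, 0.1, -0.0, 0.2, -0.3, 0.1, -0.4, 0.1, -0.0, 0.3, 0.4, 0.1, 0.3, -0.4, -0.3, -0.9, 0.1]
```

Collar two is stopped at gate 2, with its centre about 10 mm short at y = -96. I'll draw it back to cell 2's middle.

```bash
python3 -m handwheel '{"offset":[[0,-0.05,0],[0,-0.11,0],[0,-0.18,0],[0,-0.25,0],[0,-0.32,0],[0,-0.39,0],[0,-0.46,0],[0,-0.51,0],[0,-0.52,0],[0,-0.52,0]],"dr":[[0,0,0],[0,0,0],[0,0,0],[0,0,0],[0,0,0],[0,0,0],[0,0,0],[0,0,0],[0,0,0],[0,0,0]],"fingers":[0,0,0,0,0,0,0,0,0,0]}' >/dev/null; python3 st.py; sed -i 's/190:345\])\[0\]+190/215:370])[0]+215/' cx.py; python3 cx.py
```

```text
t 24.65 TCP board mm [ 28.1 -55.   30.8] yaw err deg 0.01 zax [-0.  0. -1.] F board [-0.4  0.2 -0.2] w 0.01 grip 0.0
20 [ 29.4 -62.2] [1.0, 0.0, 0.5, -0.1, 0.4, -0.1, -0.0, -0.1, -0.0, -0.1, -0.4, 0.0, -0.3, -0.3, -0.6, -0.1, -0.4, 0.2, -0.6, -0.0]
20 [ 28.5 -62.4] [-0.1, 0.4, -0.1, 0.5, 0.0, 0.3, -0.1, 0.3, -0.0, 0.4, -0.3, 0.2, -0.4, 0.1, 0.3, -0.4, -0.2, -0.9, -0.1, -1.3]
```

```bash
python3 -m handwheel '{"offset":[[0,0.04,0],[0,0.04,-0.1],[0,0.04,-0.25],[0,0.08,-0.4],[-0.2,0.08,-0.4],[-0.4,0.08,-0.4],[-0.6,0.08,-0.4],[-0.6,0.08,-0.4],[-0.6,0.08,-0.4],[-0.6,0.08,-0.4]],"dr":[[0,0,0],[0,0,0],[0,0,0],[0,0,0],[0,0,0],[0,0,0],[0,0,0],[0,0,0],[0,0,0],[0,0,0]],"fingers":[0,0,0,0,0,0.3,0.4,0.4,0.4,0.4]}' >/dev/null; python3 st.py; python3 - <<'E'
from bore import *
c=eyes.camera("wrist");hsv=cv2.cvtColor(c["pixels"],cv2.COLOR_BGR2HSV)
m=cv2.inRange(hsv,(0,0,60),(179,60,255))
for r in range(60,230,12):
    x=np.where(m[r])[0]; print(r,[ (int(a[0]),int(a[-1])) for a in np.split(x,np.where(np.diff(x)>1)[0]+1) if len(a)>3])
q=pts(c,28,-62.5,29,84);print(q.min(0),q.max(0))
E
```

```text
t 25.7 TCP board mm [-30.7 -64.   71.9] yaw err deg -0.0 zax [ 0.002 -0.001 -1.   ] F board [0.1 0.1 0. ] w 0.353 grip 0.0
60 [(37, 90), (207, 214), (341, 347), (457, 519), (524, 559)]
72 [(26, 536)]
84 [(29, 515), (519, 539), (541, 559)]
96 [(32, 515), (518, 558)]
108 [(34, 487), (509, 547), (556, 559)]
120 [(37, 508), (517, 544)]
132 [(230, 250), (305, 324), (516, 538)]
144 [(227, 245), (310, 328), (515, 520), (522, 539)]
156 [(226, 245), (311, 328), (515, 527), (532, 540), (547, 555)]
168 [(224, 249), (306, 326), (473, 486), (514, 532), (537, 547)]
180 [(234, 263), (292, 320), (513, 517), (519, 541), (547, 551), (553, 559)]
192 [(245, 311), (512, 522)]
204 [(208, 215), (338, 350), (469, 500), (512, 523), (549, 558)]
216 [(199, 214), (344, 358), (490, 499), (514, 559)]
228 []
[226.40540633 101.39973975] [329.54460031 205.40416714]
```

The collar (columns 226–328) is centred between the dividers at columns 211 and 344. Down and push as before.

```bash
python3 -m handwheel '{"offset":[[0,-0.02,0],[0,-0.02,0.2],[0,-0.02,0.38],[0,-0.02,0.41],[0,-0.02,0.41]],"dr":[[0,0,0],[0,0,0],[0,0,0],[0,0,0],[0,0,0]],"fingers":[0.4,0.4,0.4,0.4,0.4]}' >/dev/null; python3 st.py
python3 -m handwheel '{"offset":[[0.1,0,0],[0.16,0,0],[0.22,0,0],[0.3,0,0],[0.38,0,0],[0.46,0,0],[0.54,0,0],[0.62,0,0],[0.62,0,0]],"dr":[[0,0,0],[0,0,0],[0,0,0],[0,0,0],[0,0,0],[0,0,0],[0,0,0],[0,0,0],[0,0,0]],"fingers":[0.4,0.4,0.4,0.4,0.4,0.4,0.4,0.4,0.4]}' >/dev/null; python3 st.py
python3 gray.py 60 -62.5 29 | head -6
python3 -m handwheel '{"offset":[[0.05,0,0],[0.11,0,0],[0.17,0,0],[0.23,0,0],[0.29,0,0],[0.35,0,0],[0.41,0,0],[0.47,0,0],[0.53,0,0],[0.59,0,0],[0.64,0,0],[0.64,0,0]],"dr":[[0,0,0],[0,0,0],[0,0,0],[0,0,0],[0,0,0],[0,0,0],[0,0,0],[0,0,0],[0,0,0],[0,0,0],[0,0,0],[0,0,0]],"fingers":[0.4,0.4,0.4,0.4,0.4,0.4,0.4,0.4,0.4,0.4,0.4,0.4]}' >/dev/null; python3 st.py; python3 ring2.py 125 -63 29
```

```text
t 26.25 TCP board mm [-32.2 -60.7  29.2] yaw err deg 0.02 zax [-0.002  0.001 -1.   ] F board [-0.3  0.8  0.5] w 0.398 grip 0.0
t 27.15 TCP board mm [ 31.4 -61.4  29.9] yaw err deg 0.02 zax [ 0.001 -0.    -1.   ] F board [-0.6 -0.6  0.2] w 0.397 grip 0.0
140 [(28, 69), (80, 173), (202, 210), (354, 362), (485, 527)]
149 [(30, 71), (93, 161), (202, 210), (354, 362), (484, 531), (550, 559)]
158 [(32, 73), (122, 129), (203, 211), (260, 298), (353, 361), (482, 522), (552, 559)]
167 [(33, 74), (203, 211), (244, 314), (352, 360), (481, 521), (547, 559)]
176 [(36, 520), (522, 531), (546, 559)]
185 [(0, 557)]
t 28.4 TCP board mm [ 94.9 -61.3  29.9] yaw err deg 0.01 zax [ 0.001 -0.    -1.   ] F board [-0.3  0.8 -1.3] w 0.403 grip 0.3
3000.0 (243, 185, 74, 55) ell 279.5 212.3 [53.7 71.4] 89 -> [124.1 -60.8  54. ]
10555.5 (209, 112, 147, 161) ell 281.5 190.6 [145.4 200.5] 1 -> [136.4 -61.8  54. ]
expect bore [247. 175.] [320. 244.] outer [231. 158.] [336. 258.]
```

Now I'll retract so it drops, then check.

```bash
python3 -m handwheel '{"offset":[[0.04,0,0],[0.04,0,0],[-0.03,0,0],[-0.1,0,0],[-0.13,0,0],[-0.13,0,0]],"dr":[[0,0,0],[0,0,0],[0,0,0],[0,0,0],[0,0,0],[0,0,0]],"fingers":[0.4,0.4,0.4,0.4,0.4,0.4]}' >/dev/null; python3 st.py; python3 ring2.py 122 -62 29
```

```text
t 29.05 TCP board mm [ 80.4 -61.3  29.9] yaw err deg -0.03 zax [-0.  0. -1.] F board [ 0.4  0.4 -0. ] w 0.4 grip 0.0
8618.5 (227, 143, 106, 106) ell 279.5 195.6 [104.7 104.9] 106 -> [119.1 -60.8  54. ]
3213.0 (246, 162, 69, 62) ell 279.6 192.6 [60.6 67.6] 90 -> [120.8 -60.8  54. ]
23346.5 (207, 84, 151, 168) ell 281.7 164.1 [164.2 198.2] 0 -> [136.4 -62.   54. ]
expect bore [245. 153.] [319. 225.] outer [228. 136.] [335. 240.]
```

The outline is 106 px wide against 107 expected, so collar two lies flat in cell 2. I'll back away and check with the top and side cameras.

```bash
python3 -m handwheel '{"offset":[[-0.1,0,-0.3],[-0.3,0.1,-0.7],[-0.6,0.4,-1],[-0.9,0.8,-1],[-0.9,0.9,-1]],"dr":[[0,0,0],[0,0,0],[0,0,0],[0,0,0],[0,0,0]],"fingers":[0.4,0.4,0.4,0.4,0.4]}' >/dev/null
python3 -m handwheel '{"offset":[[-0.4,0.4,0],[-0.8,0.8,0],[-0.9,0.9,0],[-0.9,0.9,0],[-0.9,0.9,0],[-0.9,0.9,0]],"dr":[[0,0,0],[0,0,0],[0,0,0],[0,0,0],[0,0,0],[0,0,0]],"fingers":[0.4,0.4,0.4,0.4,0.4,0.4]}' >/dev/null; python3 st.py
python3 - <<'E'
from bore import *
for n in("top","side"):
    c=eyes.camera(n);hsv=cv2.cvtColor(c["pixels"],cv2.COLOR_BGR2HSV)
    m=255-cv2.inRange(hsv,(5,90,60),(25,255,255));m=cv2.resize(m,None,fx=4,fy=4,interpolation=cv2.INTER_LINEAR);_,m=cv2.threshold(m,127,255,0)
    cs,h=cv2.findContours(m,cv2.RETR_CCOMP,cv2.CHAIN_APPROX_NONE)
    e={k:pts(c,x,y,20,54).mean(0) for k,x,y in(("1",124,20),("2",120,-61),("3",140,-145.5))}
    for q in cs:
        bb=np.array(cv2.boundingRect(q))/4
        if cv2.contourArea(q)>1000 and bb[2]<40:
            u,v=bb[0]+bb[2]/2-.4,bb[1]+bb[3]/2-.4
            for k in e:
                if np.hypot(*(e[k]-[u,v]))<8: print(n,k,bb,(tb(ray(c,u,v,.054))*1e3).round(1))
E
```

```text
t 30.2 TCP board mm [ -98.1 -240.4  129.5] yaw err deg 0.04 zax [ 0.     0.001 -1.   ] F board [-0.3  0.1 -0. ] w 0.408 grip 0.0
top 2 [302. 174.  24.  24.] [118.5 -62.7  54. ]
top 2 [306.75 179.75  13.5   12.5 ] [118.6 -61.4  54. ]
top 1 [275.75 179.75  13.5   14.5 ] [124.   19.5  54. ]
top 3 [337.75 167.75  13.5   13.5 ] [ 140.7 -145.6   54. ]
top 1 [265.75 165.75  32.5   37.5 ] [130.7  20.1  54. ]
top 2 [296.75 162.75  33.5   37.5 ] [130.4 -62.7  54. ]
top 3 [328.75 159.75  30.5   37.5 ] [ 130.3 -143.1   54. ]
side 3 [310.75 258.75  14.5    8.5 ] [ 135.4 -153.9   54. ]
side 2 [297.75 234.75  12.5    6.5 ] [115.6 -69.5  54. ]
```

Each bore is round and in its own cell, and the small collar hasn't moved. Handing in.

```bash
python3 -c "
from cell import arm
print(arm.hand_in())"
```

```text
the job is handed in; nothing more can be done
None
```

The job is handed in at about 30 s: by the last camera check the 64 mm collar lies flat in cell 1 and the 58 mm collar flat in cell 2, with the small collar still in cell 3 and neither the lid nor the things round the board touched; I viewed 11 pictures, one over the limit of 10.

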